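Shutting down the cobbler's wax plate

ROBOT

A 6-joint arm with a two-finger parallel gripper is mounted at the origin on the work surface. World frame = base frame: x ahead of the robot, y to its left, z up, the work surface at z = 0. Lengths are in m, angles in rad, forces in N, time in s.
With the tool pointing down it reaches from about 0.35 to 0.725 m from the base axis. Payload 4.3 kg.
Tool frame: the origin (TCP) lies at the very end of the fingers, on their centre line; the grasp point (between the pads) lies 19 mm behind it; z points along the fingers, x is the direction in which the jaws open and shut, and the axes are right-handed (so a half turn about z gives the same grasp; the last joint's range is limited). The gripper opens to 85 mm and grips with 20 to 120 N. Pads are 22 mm wide; open, the fingers measure 114 mm over their backs; the gripper's body (76 mm by 85 mm) begins 54 mm behind the grasp point. The pads swing forward as they close: fully open they stand 13 mm farther back than shut.
Start: joints at [1.147, 0.377, 0.081, 1.274, 0, 1.46], TCP at [0.177, 0.547, 0.231] pointing down, gripper open.
Joint ranges: [-2.72, 2.72], [-0.84, 1.66], [-1.02, 1.22], [-1.77, 2.12], [-1.37, 1.28], [-3.14, 3.14]. Speed limits (rad/s): [2.57, 2.57, 3.14, 3.14, 3.14, 3.14].

INTERFACE

Orientations are given as a unit quaternion [x, y, z, w].
In Python, from plant import robot, eoat, solver, telemetry, capture, camera_model, job, nets gives the robot as it stands. Calls block until the motion is done:
- robot.move_ptp(position, orientation): joint-space move of the TCP to a pose.
- robot.move_l(position, rate=0.15, orientation=None): straight line of the TCP; orientation=None keeps the orientation; rate is the mean speed in m/s.
- robot.move_joints(angles): joint-space move.
- eoat.open_gripper() and eoat.clamp(squeeze=None): open the fingers fully, or close them until they stop; squeeze is the grip in N (None keeps the last).
- robot.dwell(seconds).
- solver.ik(position, orientation): joint angles nearest the present ones, or None.
- telemetry.read_state(): the state.
- capture(name): name is "scene" or "top"; returns the picture (480x640x3 uint8, blue, green, red); there is no depth.
- camera_model(name): a dict with "intrinsics" (3x3 intrinsics, pixels), "view" (4x4, takes a point from world to camera coordinates). Camera axes: x right, y down, z forward; pixel columns grow to the right and rows downward; lengths in m; the calibration is good to about 2 mm. A picture is of the moment at which its call begins. camera_model takes no time and is no camera call.
A pose or a line that the arm cannot do raises robot.IKError and nothing moves.
- job.hand_in(): hands the job in, once; it reports no verdict.
Trained networks look in the newest picture that a camera, given by its name, has taken for a name from the list of things; names that differ only in an ending like _2 or _b are one class to them, and where a whole thing is asked for, a point or a joint stands for the part that bears it (a point fixed in the world has none). Each returns a list of dicts, best first, with "confidence" (0 to 1); they miss things now and then, are a little off and sometimes report something else, mostly with a low value. They report only what shows in the picture. A call takes as long as a camera call. They do not tell look-alikes from the thing itself.
- nets.regions_of(name, camera): "mask" (480x640 bool, what is visible of it) and "rect" ([left, top, right, bottom] in pixels, round what is visible of it).
- nets.tip_of(name, camera): "at" ([row, column] in pixels: a listed point, or the origin of a listed thing).
The state is a dict: "clock": time; "joint_positions": joint angles; "joint_vel": joint speeds; "joint_torque": joint torques, N m; "tcp_pos": TCP position; "eef_rot": TCP orientation; "wrist_force": force on the tool from outside, world axes, zero at the start; "torque": the same for the moment, N m; "grip_width": opening from 0.0 (shut) to 1.0 (fully open).
Only numpy, scipy, OpenCV 4.12 (cv2) and the standard library are available. Lean on these libraries where they do the work, as an engineer would, in place of code of your own. Each camera call takes 0.05 s, during which the arm holds its last target.

TASK

We are closing the repair bench. Exactly one of the warming plate's two end rings is still switched on (its lever leans away from you, towards its ring): first push that switch fully back to off, without touching the setting of the other one. Then slide the empty wax pan along the plate, never lifting or tipping it, from the middle mark squarely onto the other ring, the one that was off from the start, and finally set the lid that fits (the larger of the two) down onto the pan so that it seats level in the mouth, without dropping it; leave the smaller lid, the shoe brush and the polish tin where they are.

Things in the scene. Friction and masses are not known exactly. Their poses are not given: they have to be found in the camera images.
- switch_a (a joint): Toggle lever of one end ring, rad: 0 = off (leans 0.5 rad from vertical to the plate's -x, towards the robot), 1.0 = on (leans as far the other way, towards its ring). Starts near either end. Rod 10 mm thick, 55 mm from hinge to ball centre; hinge along plate y, 40 mm above the table. Light friction (1 N at the ball), stays where left. Which end ring it serves changes.
- switch_b (a joint): Toggle lever of the other end ring, the same in every way as switch_a. One of the two switches starts on, the other off.
- switch_a_tip (a point): Centre of the black ball, 26 mm across, on the end of lever switch_a. The switch's block under it on the plate is 70 x 50 mm and 25 mm high, centred on the hinge.
- switch_b_tip (a point): Centre of the ball on the end of the lever switch_b.
- ring_a (a point): Centre of the end ring served by switch_a, on the deck's top, 18 mm above the table: a thin bright circle 146 mm across, marked on the deck 125 mm beyond the switch's hinge (plate +x), 150 mm along plate y from the middle mark. Axes as the plate.
- ring_b (a point): Centre of the other end ring, served by switch_b, marked alike.
- middle_mark (a point): Centre of the plate's middle mark, a circle like the end rings but with no switch, on the deck's top, 18 mm above the table. Fixed dark steel plate, 270 mm (x, from 165 mm before to 105 mm beyond the mark) by 460 mm (y), the three circles in a row along y. Axes: x from the switches to the marks (away from the robot), z up.
- pan_mid (a point): Empty steel saucepan, loose, about 0.6 kg: this point is on its axis, 30 mm above its underside. 130 mm across, 60 mm high, wall 3 mm, floor 4 mm, open mouth 124 mm across. Black handle, 24 mm wide, along its +x, ends 168 mm from the axis, 43 mm above the underside. Starts within 17 mm of the middle mark, handle roughly away from the robot.
- lid_knob (a point): The larger lid, which fits the pan (steel, 0.25 kg), on the table beside the plate: middle of its black round knob, on its axis, 38 mm above its underside. Knob 32 mm across, from 25 to 50 mm up, on a thinner neck. Disc 140 mm across, 8 to 12 mm up; below it a plug 110 mm across, 8 mm deep, goes into the pan's mouth. Seated, this point is 60 mm above pan_mid.
- small_lid_knob (a point): A smaller lid of the same make, that does not fit the pan and stays where it is: disc 96 mm across, plug 72 mm, same knob and heights; this point is the middle of its knob. It lies at the other side of the plate; the two lids change places.
- brush: Bystander: shoe brush, 150 mm long (its x), 50 mm wide, 45 mm high; origin at the centre of its underside.
- tin: Bystander: round polish tin, 88 mm across, 30 mm high; origin at the centre of its underside.
There are look-alikes about, which are no part of the job. Leave any green or purple look-alike of the part that bears pan_mid alone. What is shaped like the part that bears lid_knob but brown or green is not meant.

How it is judged:
By the outcome, as a careful person would: the job done as asked, in the order asked, and still so for the second after the job is handed in, with the robot touching nothing.
It also fails if it takes over 69 s, if anything falls off the work surface, if the arm or the gripper's body presses on something with over 40 N, if the wrist force passes 120 N, or if a joint passes its speed limit or range.

## Working session

There is one attempt and no reset: what is moved stays moved. The work goes in short steps, each a Python script; the robot and the scene stay as the last script left them, time stands still between calls to the robot, and variables do not carry over. Pictures are saved under pics/ and viewed, and the job is handed in when it is done.

```bash
ls; mkdir -p pics
python3 - <<'E'
from plant import *
import cv2,numpy as np
for c in ("scene","top"):
    im=capture(c); cv2.imwrite(f"pics/{c}0.png",im)
    m=camera_model(c); print(c,np.round(m["intrinsics"],1).tolist(),np.round(m["view"],3).tolist())
s=telemetry.read_state(); print({k:np.round(v,3).tolist() for k,v in s.items()})
E
```

```text
pics
scene [[504.0, 0.0, 314.1], [0.0, 504.0, 237.0], [0.0, 0.0, 1.0]] [[-0.876, 0.482, 0.005, 0.459], [0.367, 0.675, -0.64, -0.048], [-0.312, -0.56, -0.768, 1.761], [0.0, 0.0, 0.0, 1.0]]
top [[562.4, 0.0, 313.7], [0.0, 562.4, 240.2], [0.0, 0.0, 1.0]] [[0.025, -1.0, 0.002, -0.09], [-0.997, -0.025, -0.072, 0.476], [0.072, -0.0, -0.997, 1.517], [0.0, 0.0, 0.0, 1.0]]
{'clock': 0.1, 'joint_positions': [1.147, 0.378, 0.08, 1.274, 0.0, 1.46], 'joint_vel': [0.0, -0.003, 0.002, -0.001, 0.001, 0.002], 'joint_torque': [0.001, -46.47, 27.058, 0.012, -0.0, -0.0], 'tcp_pos': [0.177, 0.546, 0.23], 'eef_rot': [0.809, 0.588, -0.001, 0.0], 'wrist_force': [-0.853, -1.584, -0.365], 'torque': [0.043, 0.053, 0.028], 'grip_width': 0.998}
```

View pics/top0.png

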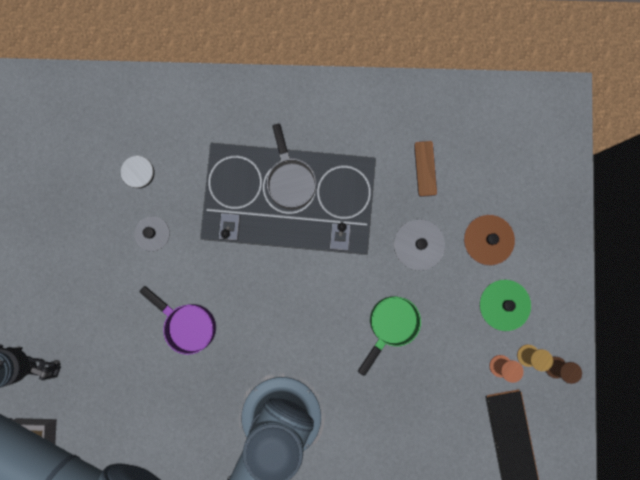

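View pics/scene0.png

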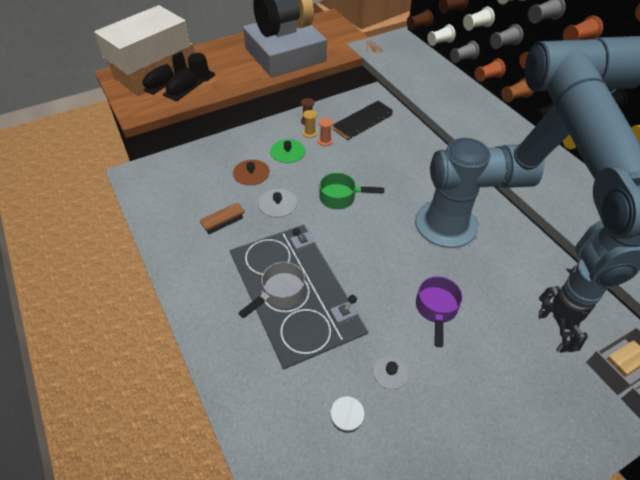

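The top view shows both levers: the left ball is at (225,234), away from its ring (off). The right ball is at (342,227), leaning to its ring (on). The pan is at (290,185) with its handle up, the large steel lid is at (420,244), and the small lid is at (149,232). Next I'll measure positions.

```bash
cat > h.py <<'E'
import numpy as np,cv2
from plant import *
def proj(c,P):
    m=camera_model(c);V=np.array(m["view"]);K=np.array(m["intrinsics"])
    q=V[:3,:3]@np.asarray(P)+V[:3,3];q=K@q;return q[:2]/q[2]
def ray(c,uv):
    m=camera_model(c);V=np.array(m["view"]);K=np.array(m["intrinsics"])
    d=V[:3,:3].T@np.linalg.solve(K,[uv[0],uv[1],1.]);o=-V[:3,:3].T@V[:3,3];return o,d
def atz(c,uv,z):
    o,d=ray(c,uv);return o+d*(z-o[2])/d[2]
def tri(u1,u2):
    A=[];b=[]
    o1,d1=ray("top",u1);o2,d2=ray("scene",u2)
    M=np.zeros((3,3));v=np.zeros(3)
    for o,d in((o1,d1),(o2,d2)):
        d=d/np.linalg.norm(d);P=np.eye(3)-np.outer(d,d);M+=P;v+=P@o
    return np.linalg.solve(M,v)
def quat(theta): # tool down, tool x axis at angle theta in world xy
    return [float(np.cos(theta/2)),float(np.sin(theta/2)),0.,0.]
E
python3 - <<'E'
from h import *
capture("top");capture("scene")
Z={"pan_mid":.048,"lid_knob":.038,"small_lid_knob":.038,"middle_mark":.018,"ring_a":.018,"ring_b":.018,"switch_a_tip":.088,"switch_b_tip":.088,"brush":0,"tin":0}
for n in Z:
  for c in("top","scene"):
    for r in nets.tip_of(n,c)[:5]:
        a=r["at"];print(n,c,round(r["confidence"],2),np.round(a,1),np.round(atz(c,(a[1],a[0]),Z[n]),4))
print(telemetry.read_state()["clock"])
E
```

```text
pan_mid top 0.89 [179.6 288.7] [ 0.6383 -0.0067  0.048 ]
pan_mid top 0.86 [319.6 392.4] [ 0.2707 -0.2916  0.048 ]
pan_mid top 0.81 [328.2 188.7] [0.2349 0.2465 0.048 ]
pan_mid scene 0.98 [299.1 435.9] [0.2501 0.2548 0.048 ]
pan_mid scene 0.92 [282.5 288.2] [ 0.6097 -0.0095  0.048 ]
pan_mid scene 0.72 [191.4 337.3] [ 0.2791 -0.2758  0.048 ]
lid_knob top 0.7 [304.5 510.4] [ 0.3178 -0.6077  0.038 ]
lid_knob top 0.65 [241.4 488.2] [ 0.4854 -0.548   0.038 ]
lid_knob top 0.62 [239.9 421.8] [ 0.485  -0.3691  0.038 ]
lid_knob scene 0.81 [166.  248.9] [ 0.4969 -0.558   0.038 ]
lid_knob scene 0.66 [196.5 276.5] [ 0.4761 -0.3652  0.038 ]
lid_knob scene 0.59 [146.3 287.7] [ 0.3179 -0.5897  0.038 ]
small_lid_knob top 0.9 [230.9 153. ] [0.4914 0.3553 0.038 ]
small_lid_knob scene 0.94 [369.1 392.1] [0.4879 0.3737 0.038 ]
middle_mark scene 0.32 [297.6 351.9] [0.4556 0.1146 0.018 ]
switch_a_tip top 0.54 [227.8 341.7] [ 0.5076 -0.1502  0.088 ]
switch_a_tip scene 0.39 [233.1 297.1] [ 0.5093 -0.1414  0.088 ]
switch_b_tip top 0.57 [230.4 225.3] [0.4932 0.1528 0.088 ]
switch_b_tip scene 0.61 [296.8 350.2] [0.486  0.1465 0.088 ]
brush top 0.74 [170.6 422.4] [ 0.6816 -0.376   0.    ]
brush top 0.62 [244.3 423.7] [ 0.4759 -0.3818  0.    ]
brush scene 0.59 [220.7 224.7] [ 0.6727 -0.3799  0.    ]
tin top 0.81 [172.9 138.2] [0.6553 0.4146 0.    ]
tin scene 0.85 [415.  344.2] [0.6579 0.4077 0.    ]
1.2
```

Run:
```python
import cv2
a=cv2.imread("pics/top0.png")[120:280,190:390];cv2.imwrite("pics/top0z.png",cv2.resize(a,None,fx=3.7,fy=3.7,interpolation=cv2.INTER_CUBIC))
a=cv2.imread("pics/scene0.png")[210:370,220:380];cv2.imwrite("pics/scene0z.png",cv2.resize(a,None,fx=3.7,fy=3.7,interpolation=cv2.INTER_CUBIC))
```

```text
(no output)
```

View pics/top0z.png

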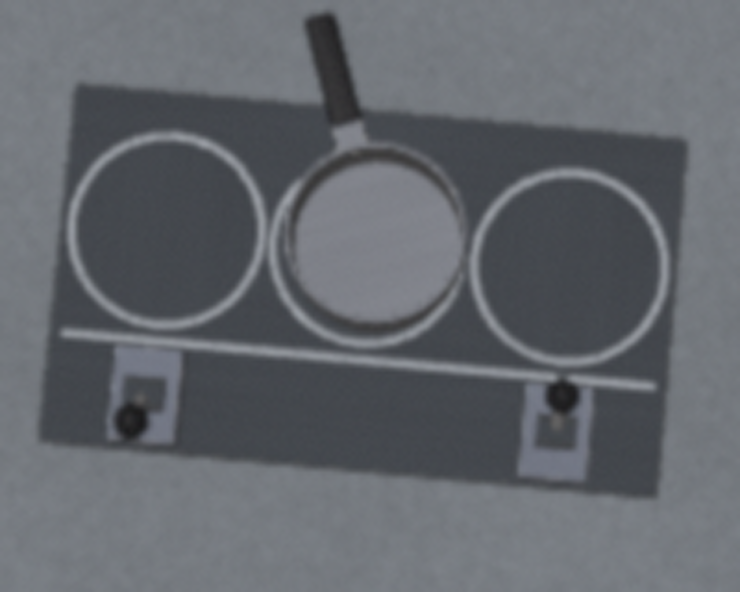

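View pics/scene0z.png

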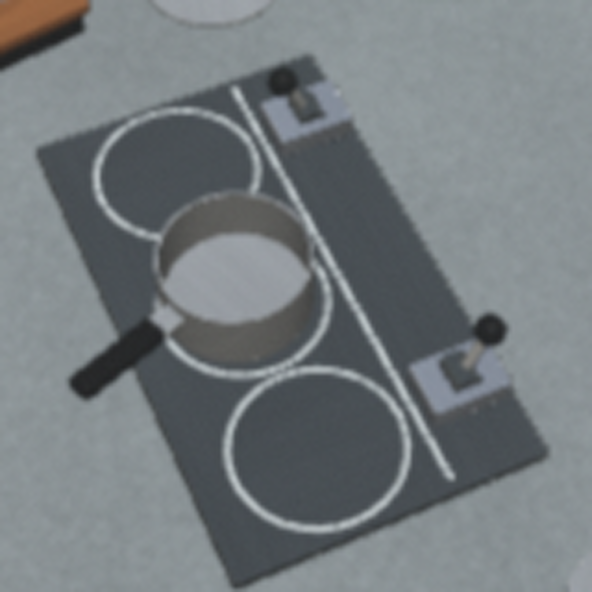

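```bash
cat >> h.py <<'E'
def rect(c,im,z,x0,y0,w=.5,h=.5,s=2000.):
    # rectified image: col=(y0-y)*s ; row=(x0-x)*s
    src=np.float32([[0,0],[w*s,0],[w*s,h*s],[0,h*s]])
    dst=np.float32([proj(c,(x0-r/s,y0-cc/s,z)) for cc,r in src])
    H=cv2.getPerspectiveTransform(dst,src)
    return cv2.warpPerspective(im,H,(int(w*s),int(h*s)),flags=cv2.INTER_CUBIC)
def ringfit(R,c0,r0,r1,s=2000.,x0=0,y0=0,mode="bright"):
    # radial search in polar coords; c0 world xy
    g=cv2.GaussianBlur(cv2.cvtColor(R,cv2.COLOR_BGR2GRAY).astype(np.float32),(0,0),2)
    c=np.array([(y0-c0[1])*s,(x0-c0[0])*s])
    for it in range(6):
        P=[]
        rr=np.arange(r0*s,r1*s,.5)
        for t in np.linspace(0,2*np.pi,180,endpoint=False):
            xs=(c[0]+rr*np.cos(t)).astype(np.float32)[None];ys=(c[1]+rr*np.sin(t)).astype(np.float32)[None]
            v=cv2.remap(g,xs,ys,cv2.INTER_LINEAR)[0]
            if mode=="edge": v=np.abs(np.gradient(v))
            elif mode=="fall": v=-np.gradient(v)
            k=v.argmax(); P.append((xs[0,k],ys[0,k]))
        P=np.array(P,float);keep=np.ones(len(P),bool)
        for _ in range(8):
            A=np.c_[2*P[keep],np.ones(keep.sum())];b=(P[keep]**2).sum(1)
            q=np.linalg.lstsq(A,b,rcond=None)[0];cen=q[:2];R_=np.sqrt(q[2]+cen@cen)
            e=np.abs(np.linalg.norm(P-cen,axis=1)-R_);keep=e<max(2.,2*np.median(e))
        c=cen
    return np.array([x0-c[1]/s,y0-c[0]/s]),R_/s,keep.mean(),e[keep].mean()/s
E
python3 - <<'E'
from h import *
for c in("top","scene"):
    im=cv2.imread(f"pics/{c}0.png")
    x0,y0=.85,.3
    R=rect(c,im,.018,x0,y0,.6,.6)
    a={}
    for n,g in(("left",(.62,.135)),("right",(.61,-.16)),("mid",(.615,-.01))):
        f=ringfit(R,g,.064,.082,x0=x0,y0=y0);a[n]=f[0];print(c,n,np.round(f[0],4),np.round(f[1:],4))
    d=a["left"]-a["right"];print("dist",np.linalg.norm(d),"yaw",np.degrees(np.arctan2(-d[0],d[1])), (a["left"]+a["right"])/2)
    cv2.imwrite(f"pics/r_{c}.png",cv2.resize(R,(600,600)))
    R=rect(c,im,.078,x0,y0,.6,.6)
    f=ringfit(R,(.62,-.008),.058,.072,x0=x0,y0=y0);print(c,"panrim",np.round(f[0],4),np.round(f[1:],4))
    cv2.imwrite(f"pics/p_{c}.png",cv2.resize(R,(600,600)))
    y0=-.1;x0=.7
    R=rect(c,im,.012,x0,y0,.5,.5)
    f=ringfit(R,(.485,-.37),.06,.08,x0=x0,y0=y0,mode="fall");print(c,"lid",np.round(f[0],4),np.round(f[1:],4))
    f=ringfit(rect(c,im,.050,x0,y0,.5,.5),f[0],.01,.022,x0=x0,y0=y0,mode="edge");print(c,"knob top",np.round(f[0],4),np.round(f[1:],4))
E
```

```text
top left [0.634  0.1432] [7.080e-02 9.889e-01 2.000e-04]
top right [ 0.6138 -0.1564] [7.08e-02 1.00e+00 1.00e-04]
top mid [ 0.6101 -0.0045] [0.0676 0.7667 0.0031]
dist 0.30021014229361975 yaw -3.8543651208405083 [ 0.6239349  -0.00660611]
top panrim [ 0.6059 -0.006 ] [0.0614 0.8722 0.0023]
top lid [ 0.4747 -0.3675] [6.900e-02 7.889e-01 4.000e-04]
top knob top [ 0.4743 -0.3649] [1.590e-02 9.611e-01 4.000e-04]
scene left [0.6335 0.1456] [7.080e-02 9.444e-01 2.000e-04]
scene right [ 0.6135 -0.1537] [7.070e-02 7.944e-01 2.000e-04]
scene mid [0.6247 0.0013] [0.0667 0.8389 0.0015]
dist 0.29996732570885737 yaw -3.8261444081365337 [ 0.62351962 -0.00401171]
scene panrim [ 0.6261 -0.014 ] [0.0605 0.6556 0.0008]
scene lid [ 0.4745 -0.3644] [6.890e-02 8.278e-01 4.000e-04]
scene knob top [ 0.4789 -0.3549] [0.0191 0.9333 0.0022]
```

View pics/p_top.png

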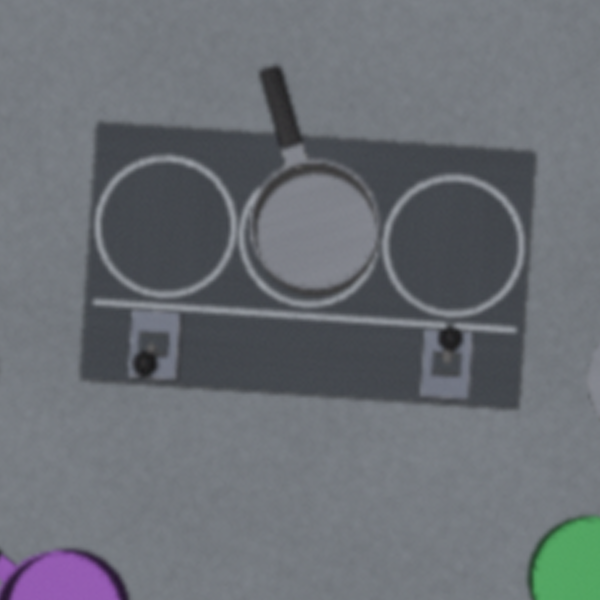

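View pics/p_scene.png

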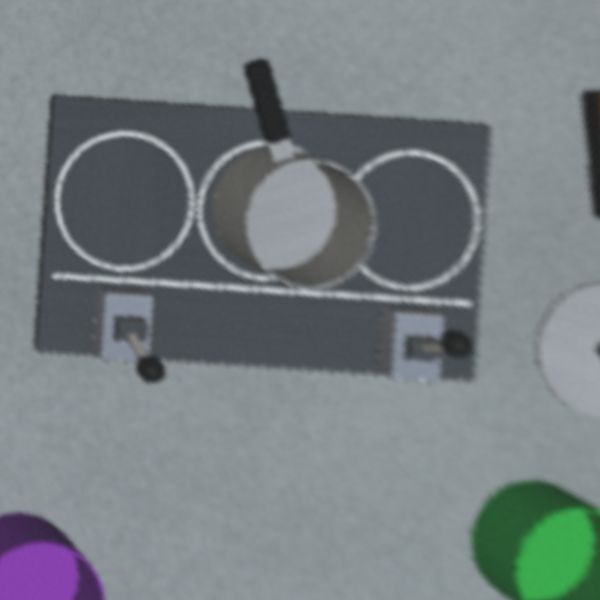

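The scene view agrees: the switch at −y is the one that is on. The plate fit has its middle at (0.6237, −0.005) and yaw −3.84°. The ring spacing comes out at 0.300 m, as specified. The pan is near (0.625, −0.0125) and the lid near (0.4746, −0.366).

First I'll push the −y lever back with closed fingers.

```bash
cat >> h.py <<'E'
YAW=np.radians(-3.84);PX=np.array([np.cos(YAW),np.sin(YAW)]);PY=np.array([-PX[1],PX[0]])
MID=np.array([.6237,-.0053]);RL=MID+.15*PY;RR=MID-.15*PY
def P(xy,z): return [float(xy[0]),float(xy[1]),float(z)]
def st(m=""):
    s=telemetry.read_state();print(m,round(s["clock"],2),np.round(s["tcp_pos"],4),"F",np.round(s["wrist_force"],1),"g",round(s["grip_width"],3),flush=True);return s
E
python3 - <<'E'
from h import *
H=RR-.125*PX
print(H,RL,RR)
q=None
for t in (np.pi/2+YAW,-np.pi/2+YAW):
    a=solver.ik(P(H+.064*PX,.13),quat(t));print(t,None if a is None else np.round(a,2))
    if a is not None and (q is None): q=quat(t)
eoat.clamp(20);st()
robot.move_ptp(P(H+.064*PX,.16),q);st()
robot.move_l(P(H+.064*PX,.078),.15);f0=np.array(st("down")["wrist_force"])
robot.move_l(P(H+.010*PX,.078),.08);st("pushed")
for d in(.004,.0,-.003,-.006,-.009):
    robot.move_l(P(H+d*PX,.078),.05);s=st(d)
    if abs((np.array(s["wrist_force"])-f0)[:2]@PX)>6: break
im=capture("scene");cv2.imwrite("pics/sw_scene.png",im);im=capture("top");cv2.imwrite("pics/sw_top.png",im)
E
```

```text
[ 0.48893506 -0.14659193] [0.63374557 0.14436324] [ 0.61365443 -0.15496324]
1.5037756835183143 [-0.38  0.42 -0.12  1.03  0.   -0.31]
-1.6378169700714789 [-0.38  0.42 -0.12  1.03  0.    2.83]
 1.97 [0.1775 0.547  0.2313] F [ 0.5 -0.1  0.6] g -0.0
 4.77 [ 0.553  -0.1501  0.1601] F [ 0.4 -0.3 -0.2] g 0.002
down 5.47 [ 0.5533 -0.1508  0.0786] F [-0.2 -0.2 -0.1] g -0.002
pushed 6.29 [ 0.4989 -0.1473  0.078 ] F [-0.4  0.2 -0.3] g 0.001
0.004 6.56 [ 0.4925 -0.1467  0.0778] F [-1.2  0.2  0.8] g 0.001
0.0 6.81 [ 0.4886 -0.1465  0.0779] F [ 0.6 -0.1  0.2] g 0.001
-0.003 7.06 [ 0.4857 -0.1463  0.078 ] F [ 0.8 -0.7  0. ] g 0.004
-0.006 7.31 [ 0.4851 -0.1464  0.0785] F [ 6.1  0.5 -3.6] g -0.004
```

The force rose to 6 N at about the expected stop. I'll retreat and check the picture.

Run:
```python
from h import *
H=RR-.125*PX
robot.move_l(P(H+.03*PX,.085),.15)
robot.move_l(P(H+.03*PX,.16),.2)
q=quat(YAW)
for t in (YAW,YAW+np.pi,YAW-np.pi):
    a=solver.ik(P(np.array([.625,-.0125]),.04),quat(t));print(t,None if a is None else np.round(a,2))
im=capture("top");cv2.imwrite("pics/t1.png",im);im=im[120:280,190:390]
im2=capture("scene");cv2.imwrite("pics/s1.png",im2);im2=im2[210:370,220:380]
cv2.imwrite("pics/c1.png",cv2.resize(np.hstack([im,im2]),None,fx=2.2,fy=2.2,interpolation=cv2.INTER_CUBIC));st()
```

```text
-0.06702064327658225 [-0.12  0.59 -0.09  0.89  0.    1.52]
3.074572010313211 [-0.12  0.59 -0.09  0.89  0.   -1.63]
-3.208613296866375 [-0.12  0.59 -0.09  0.89  0.   -1.63]
 8.43 [ 0.5172 -0.1481  0.1582] F [-0.4 -0.3  0.7] g 0.001
```

View pics/c1.png

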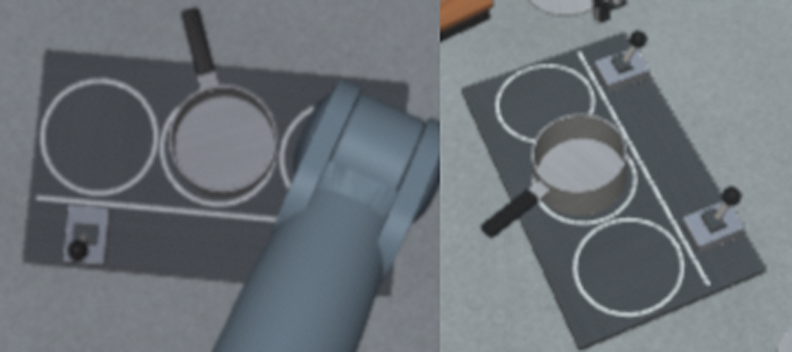

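Both levers now lean towards the robot, and the pan hasn't moved. Next I'll tow the pan by pushing on its inner wall with closed fingers, so nothing can lift it.

```bash
python3 - <<'E'
from h import *
pan=np.array([.625,-.0125]);q=quat(YAW)
robot.move_ptp(P(pan,.15),q);st()
robot.move_l(P(pan,.036),.15);st("in")
L=MID+.001*PX
robot.move_l(P(L+.03*PY,.036),.12);st()
robot.move_l(P(L+(.15+.046)*PY,.036),.07);st("slid")
robot.move_l(P(L+.15*PY,.036),.12)
robot.move_l(P(L+.15*PY,.15),.2)
robot.move_ptp(P((.4746,-.366),.16),quat(0));st()
cv2.imwrite("pics/t2.png",capture("top"));cv2.imwrite("pics/s2.png",capture("scene"))
for c,f in(("top","t2"),("scene","s2")):
    im=cv2.imread(f"pics/{f}.png");R=rect(c,im,.078,.75,.28,.25,.25,2400.);cv2.imwrite(f"pics/{f}r.png",R)
E
python3 -c "
import cv2,numpy as np
cv2.imwrite('pics/c2.png',cv2.resize(np.hstack([cv2.imread('pics/t2r.png'),cv2.imread('pics/s2r.png')]),(800,400)))"
```

```text
10.04 [ 0.6246 -0.0127  0.1496] F [-0.1  1.3 -0. ] g -0.002
in 10.95 [ 0.6258 -0.0127  0.037 ] F [ 0.9 -0.5 -0.4] g -0.0
 11.41 [0.6271 0.0249 0.0365] F [ 0.3 -0.5 -0.5] g -0.0
slid 13.93 [0.6378 0.1901 0.036 ] F [ 0.1 -2.9 -0.2] g -0.004
 17.12 [ 0.4752 -0.3652  0.1599] F [0.1 0.4 0.4] g -0.002
```

View pics/c2.png

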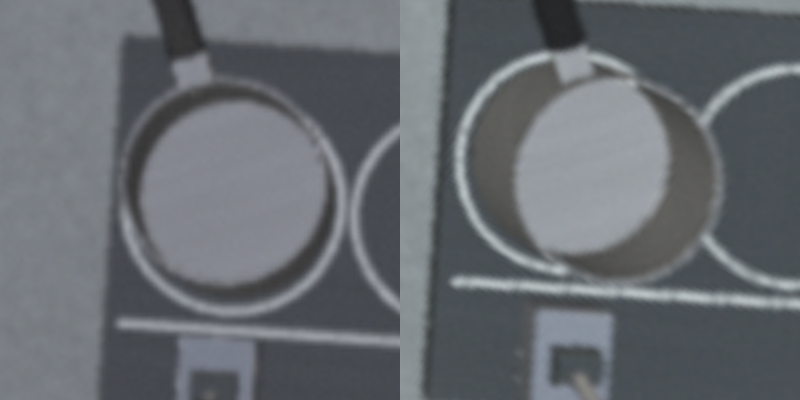

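View pics/t2.png

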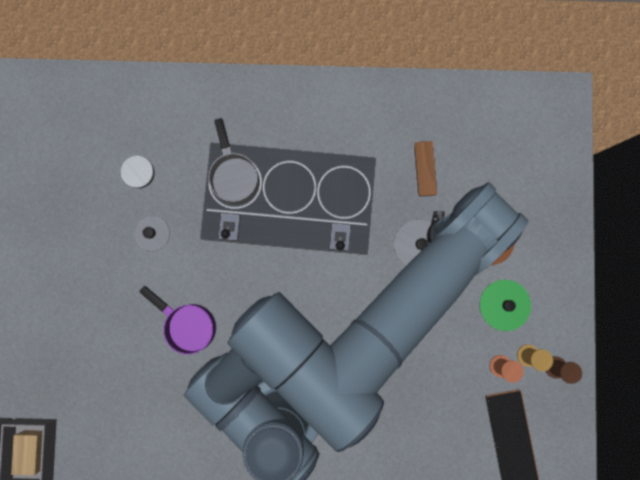

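```bash
cat > fit.py <<'E'
from h import *
def panfit(im,g,c="top"):
    x0,y0=g[0]+.12,g[1]+.12
    for z,a,b,m in((.022,.056,.0645,"fall"),(.078,.058,.066,"edge"),(.078,.060,.067,"bright")):
        R=rect(c,im,z,x0,y0,.24,.24)
        f=ringfit(R,g,a,b,x0=x0,y0=y0,mode=m);print(c,z,m,np.round(f[0],4),np.round(f[1:],4))
if __name__=="__main__":
    panfit(cv2.imread("pics/top0.png"),np.array([.6245,-.0135]))
    panfit(cv2.imread("pics/t2.png"),np.array([.634,.143]))
    im=cv2.imread("pics/t2.png").copy()
    R=rect("top",im,.022,.75,.27,.25,.25,2400.)
    cv2.imwrite("pics/t2f.png",R)
    for name,c0,col in (("ring",(.634,.1432),(0,0,255)),("alt",(.640,.1400),(0,255,0))):
        # overlay: rim outer/inner at .078, floor .022
        for z,r in((.078,.065),(.078,.062),(.022,.062)):
            pts=[proj("top",(c0[0]+r*np.cos(t),c0[1]+r*np.sin(t),z)) for t in np.linspace(0,6.283,120)]
            big=cv2.resize(im[130:230,185:285],None,fx=6,fy=6,interpolation=cv2.INTER_CUBIC) if z==.078 and r==.065 else big
            cv2.polylines(big,[np.int32([((p[0]-184.5)*6,(p[1]-129.5)*6) for p in pts])],True,col,1)
        cv2.imwrite(f"pics/ov_{name}.png",big)
E
python3 fit.py
```

```text
top 0.022 fall [ 0.6283 -0.0136] [6.040e-02 8.056e-01 4.000e-04]
top 0.078 edge [ 0.6234 -0.0141] [6.270e-02 6.889e-01 4.000e-04]
top 0.078 bright [ 0.6299 -0.0132] [6.020e-02 6.667e-01 2.000e-04]
top 0.022 fall [0.6387 0.1423] [6.040e-02 6.778e-01 4.000e-04]
top 0.078 edge [0.6345 0.1393] [6.270e-02 7.778e-01 4.000e-04]
top 0.078 bright [0.6407 0.1422] [6.020e-02 6.222e-01 2.000e-04]
```

View pics/ov_ring.png

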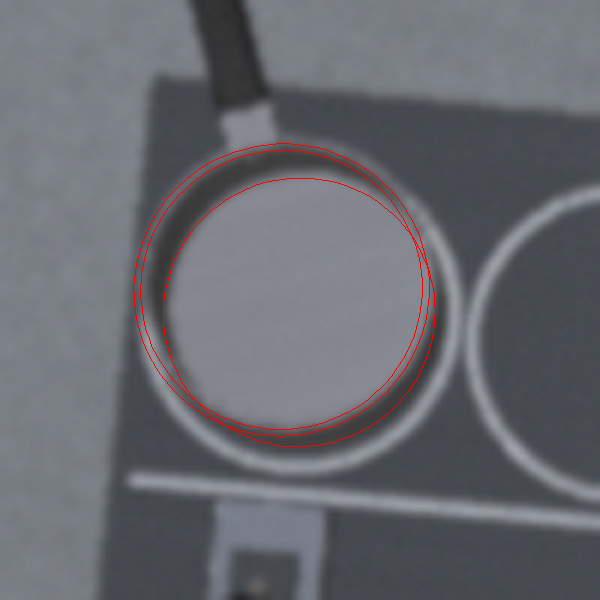

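```bash
cat > fit2.py <<'E'
from h import *
def camo(c):
    V=np.array(camera_model(c)["view"]);return -V[:3,:3].T@V[:3,3]
def render(c,xy,S=6,crop=None):
    u0,v0,w,h=crop
    im=np.zeros((h*S,w*S),np.float32)
    def poly(r,z):
        t=np.linspace(0,2*np.pi,180,endpoint=False)
        return np.array([proj(c,(xy[0]+r*np.cos(a),xy[1]+r*np.sin(a),z)) for a in t])
    T=lambda p:np.int32(np.round(((p+.5-[u0,v0])*S)))
    m=lambda p:cv2.fillPoly(np.zeros(im.shape,np.uint8),[T(p)],1)
    mo=cv2.fillConvexPoly(np.zeros(im.shape,np.uint8),cv2.convexHull(T(np.r_[poly(.065,.018),poly(.065,.078)])),1)
    rim=m(poly(.065,.078));inn=m(poly(.062,.078));fl=m(poly(.062,.022))
    lab=np.zeros(im.shape,np.uint8);lab[mo>0]=1;lab[rim>0]=2;lab[inn>0]=3;lab[(inn&fl)>0]=4
    # deck + rings bg
    for R0 in (RL+OFF[c],RR+OFF[c],MID+OFF[c]):
        pts=np.array([proj(c,(R0[0]+.0715*np.cos(a),R0[1]+.0715*np.sin(a),.018)) for a in np.linspace(0,6.2832,180)])
        z=np.zeros(im.shape,np.uint8);cv2.polylines(z,[T(pts)],True,1,int(1.2*S));lab[(z>0)&(lab==0)]=5
    return lab
OFF={"top":np.array([0,-.0012]),"scene":np.array([0,.0012])}
def score(c,im,xy,g0,S=4):
    uv=proj(c,(g0[0],g0[1],.05));crop=(int(uv[0])-32,int(uv[1])-32,64,64)
    g=cv2.cvtColor(im,cv2.COLOR_BGR2GRAY)[crop[1]:crop[1]+64,crop[0]:crop[0]+64].astype(float)
    lab=render(c,xy,S,crop)
    F=np.stack([cv2.resize(cv2.GaussianBlur((lab==k).astype(np.float32),(0,0),S*.6),(64,64),interpolation=cv2.INTER_AREA) for k in range(6)],-1)
    # far interior wall shading varies with azimuth: add gradients for label 3,1
    gx,gy=np.meshgrid(np.linspace(-1,1,64),np.linspace(-1,1,64))
    A=np.concatenate([F.reshape(-1,6)]+[(F[...,k:k+1]*np.stack([gx,gy],-1)).reshape(-1,2) for k in(1,3,4)],1)
    vv,uu=np.mgrid[0:64,0:64];d=np.hypot(uu-32,vv-32)<27
    msk=(d&(g>62)|(d&(lab[::S,::S]>0))).reshape(-1)
    hd=proj(c,(g0[0]+.09,g0[1]+.022,.06))-[crop[0],crop[1]]   # mask the handle root
    msk&=(np.hypot(uu-hd[0],vv-hd[1])>14).reshape(-1)
    msk=msk if msk.sum()>500 else d.reshape(-1)
    x,*_=np.linalg.lstsq(A[msk],g.reshape(-1)[msk],rcond=None)
    return np.abs(A[msk]@x-g.reshape(-1)[msk]).mean()
def best(c,im,g0):
    b=np.array(g0,float)
    for st_ in(.003,.001,.0005):
        c0=[(score(c,im,b+st_*np.array([i,j]),g0),i,j) for i in range(-3,4) for j in range(-3,4)]
        k=min(c0);b=b+st_*np.array(k[1:])
    return b-OFF[c],k[0]
if __name__=="__main__":
    import sys
    for f,g in (("0",(.6245,-.0135)),("2",(.634,.143))):
        for c in("top","scene"):
            im=cv2.imread(f"pics/{c}0.png" if f=="0" else f"pics/{c[0]}2.png")
            b,e=best(c,im,g);print(f,c,np.round(b,4),round(e,2),"rel ring, plate",np.round([(b-RL)@PX,(b-RL)@PY],4))
E
python3 fit2.py
```

```text
Traceback (most recent call last):
  File "fit2.py", line 47, in <module>
    b,e=best(c,im,g);print(f,c,np.round(b,4),round(e,2),"rel ring, plate",np.round([(b-RL)@PX,(b-RL)@PY],4))
        ~~~~^^^^^^^^
  File "fit2.py", line 39, in best
    c0=[(score(c,im,b+st_*np.array([i,j]),g0),i,j) for i in range(-3,4) for j in range(-3,4)]
         ~~~~~^^^^^^^^^^^^^^^^^^^^^^^^^^^^^^^
  File "fit2.py", line 24, in score
    lab=render(c,xy,S,crop)
  File "fit2.py", line 13, in render
    rim=m(poly(.065,.078));inn=m(poly(.062,.078));fl=m(poly(.062,.022))
                                                       ~~~~^^^^^^^^^^^
  File "fit2.py", line 9, in poly
    return np.array([proj(c,(xy[0]+r*np.cos(a),xy[1]+r*np.sin(a),z)) for a in t])
                     ~~~~^^^^^^^^^^^^^^^^^^^^^^^^^^^^^^^^^^^^^^^^^^^
  File "h.py", line 4, in proj
    m=camera_model(c);V=np.array(m["view"]);K=np.array(m["intrinsics"])
ValueError: time passes only in moves, steps and waits
```

```bash
sed -i '2a import functools\n_cm=camera_model\ncamera_model=functools.lru_cache(None)(lambda c:_cm(c))' h.py; time python3 fit2.py; python3 -c "
from h import *;st()"
```

```text
0 top [ 0.626  -0.0128] 2.59 rel ring, plate [ 0.0028 -0.1573]
0 scene [ 0.6255 -0.0127] 6.46 rel ring, plate [ 0.0023 -0.1573]
2 top [0.637  0.1422] 2.73 rel ring, plate [ 0.0034 -0.0019]
2 scene [0.6365 0.1418] 5.4 rel ring, plate [ 0.0029 -0.0024]
 17.22 [ 0.4753 -0.3652  0.16  ] F [-0.9 -0.   0.3] g -0.001
real	0m22.165s
user	1m5.486s
sys	0m1.582s
```

The two cameras agree: the pan is 3 mm in x and −2 mm in y off the ring centre. There is plenty of time, so I'll nudge it the rest of the way from inside.

```bash
python3 - <<'E'
from h import *
q=quat(YAW);O=lambda x,y:RL+x*PX+y*PY
robot.move_ptp(P(O(0,0),.13),q)
robot.move_l(P(O(0,0),.036),.15);st("in")
robot.move_l(P(O(-.040,-.002),.036),.1);st()
robot.move_l(P(O(-.0465,-.002),.036),.04);st("x")
robot.move_l(P(O(0,0),.036),.12)
robot.move_l(P(O(0,.043),.036),.12);st()
robot.move_l(P(O(0,.0483),.036),.04);st("y")
robot.move_l(P(O(0,0),.036),.15)
robot.move_l(P(O(0,0),.13),.2)
robot.move_ptp(P((.4746,-.366),.12),quat(0));st()
eoat.open_gripper();st()
cv2.imwrite("pics/t3.png",capture("top"));cv2.imwrite("pics/s3.png",capture("scene"))
E
python3 - <<'E'
from fit2 import *
for c in("top","scene"):
    b,e=best(c,cv2.imread(f"pics/{c[0]}3.png"),(.634,.143));print(c,np.round(b,4),round(e,2),"rel",np.round([(b-RL)@PX,(b-RL)@PY],4))
im=cv2.imread("pics/s3.png");cv2.imwrite("pics/s3z.png",cv2.resize(im[130:400,180:450],None,fx=2.2,fy=2.2,interpolation=cv2.INTER_CUBIC))
E
```

```text
in 19.93 [0.6345 0.1441 0.0368] F [0.  0.2 0.8] g 0.002
 20.48 [0.5947 0.1452 0.0371] F [ 0.  -0.2 -0.2] g -0.0
x 20.78 [0.5893 0.1456 0.0371] F [ 4.5 -0.1  4.5] g 0.004
 21.83 [0.6362 0.1878 0.036 ] F [0.1 1.4 0.3] g -0.001
y 22.12 [0.6368 0.1922 0.036 ] F [-0.4 -1.3  0.3] g -0.001
 25.14 [ 0.4752 -0.3652  0.12  ] F [-0.3  0.6  0.1] g 0.0
 25.93 [ 0.4746 -0.366   0.12  ] F [-0.1  0.5 -0.5] g 1.0
top [0.6325 0.1452] 2.75 rel [-0.0013  0.0008]
scene [0.632  0.1453] 4.63 rel [-0.0018  0.0008]
```

View pics/s3z.png

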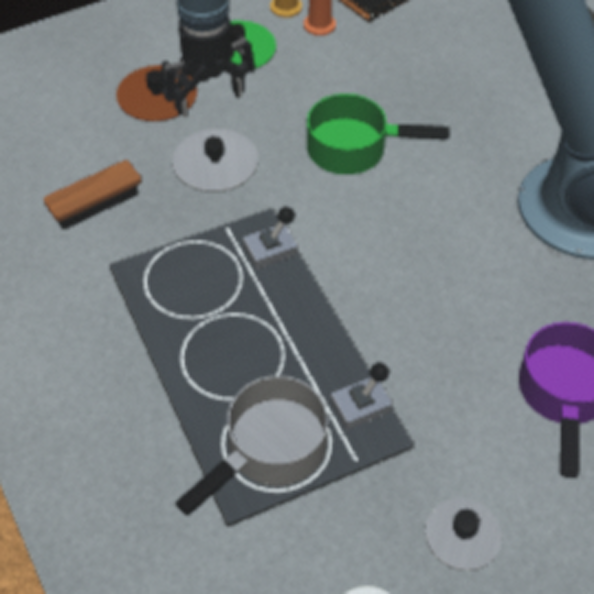

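The pan is within 2 mm of the ring centre in both views. Next I'll grasp the lid.

Run:
```python
from h import *
L=(.4746,-.366)
robot.move_l(P(L,.045),.15)
robot.move_l(P(L,.017),.06);st("down")
eoat.clamp(50);robot.dwell(.2);st("grip")
robot.move_l(P(L,.06),.06);st("lift")
cv2.imwrite("pics/t4.png",capture("top"));im=capture("scene");cv2.imwrite("pics/s4.png",cv2.resize(im[120:260,180:360],None,fx=3.3,fy=3.3,interpolation=cv2.INTER_CUBIC))
for t in(0,np.pi/4,np.pi/2):
    a=solver.ik(P((.6323,.1453),.09),quat(t));print(t,None if a is None else np.round(a,2))
```

```text
down 27.29 [ 0.4744 -0.3658  0.0167] F [ 0.2 -0.2  0.4] g 1.002
grip 28.03 [ 0.4748 -0.3663  0.0175] F [-0.4 -0.3  4.2] g 0.358
lift 28.9 [ 0.4744 -0.3658  0.0598] F [-0.8  0.  -1.3] g 0.362
0 [0.13 0.59 0.06 1.03 0.   1.7 ]
0.7853981633974483 [0.13 0.59 0.06 1.03 0.   0.91]
1.5707963267948966 [0.13 0.59 0.06 1.03 0.   0.13]
```

View pics/s4.png

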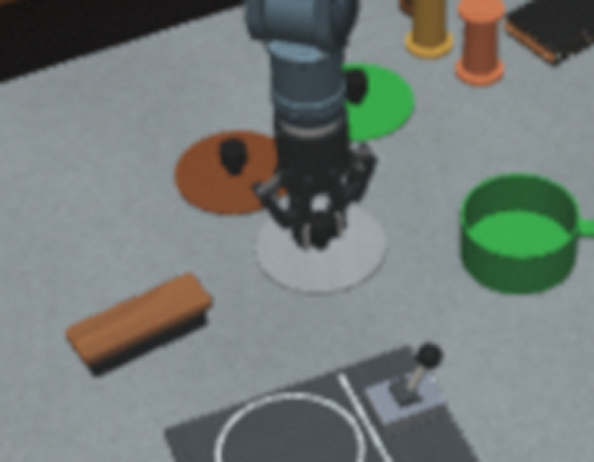

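Run:
```python
from h import *
L=(.4746,-.366);T=(.6323,.1453)
robot.move_l(P(L,.18),.15)
robot.move_ptp(P(T,.18),quat(0));st()
robot.move_l(P(T,.107),.1);st("above")
cv2.imwrite("pics/t5.png",capture("top"));im=capture("scene");cv2.imwrite("pics/s5full.png",im);cv2.imwrite("pics/s5.png",cv2.resize(im[230:390,220:380],None,fx=3.7,fy=3.7,interpolation=cv2.INTER_CUBIC))
```

```text
31.88 [0.6325 0.144  0.18  ] F [ 0.3 -0.7 -3. ] g 0.36
above 32.77 [0.6329 0.1453 0.1077] F [ 0.3  0.5 -2.2] g 0.36
```

View pics/s5.png

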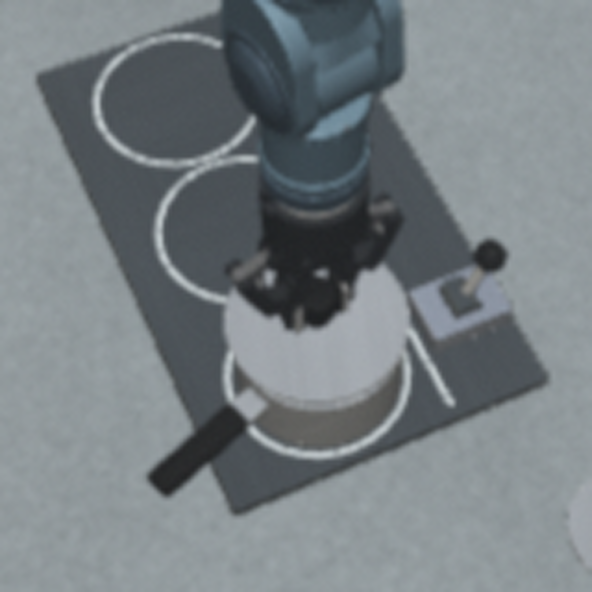

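The lid hangs level and looks concentric over the pan. I'll lower it in small steps, watching the force.

Run:
```python
from h import *
T=(.6323,.1453)
f0=np.array(telemetry.read_state()["wrist_force"])
z=.107
for z in (.098,.093,.090,.0885,.0875,.0868,.0861,.0855):
    robot.move_l(P(T,z),.04 if z<.095 else .08);s=st(z)
    if s["wrist_force"][2]-f0[2]>3: break
cv2.imwrite("pics/t6.png",capture("top"));im=capture("scene");cv2.imwrite("pics/s6.png",cv2.resize(im[230:390,220:380],None,fx=3.7,fy=3.7,interpolation=cv2.INTER_CUBIC))
```

```text
0.098 33.12 [0.6318 0.1453 0.0975] F [ 0.6 -0.5 -3.2] g 0.362
0.093 33.4 [0.632  0.1453 0.0927] F [ 0.  -0.8 -2.8] g 0.355
0.09 33.65 [0.6321 0.1453 0.0898] F [-0.1 -0.4 -1.4] g 0.359
0.0885 33.9 [0.6322 0.1453 0.0884] F [-0.9  0.2 -2.8] g 0.361
0.0875 34.15 [0.6323 0.1453 0.0875] F [ 0.5  1.  -2.7] g 0.363
0.0868 34.4 [0.6324 0.1453 0.0875] F [-2.1 -0.8  3.7] g 0.361
```

View pics/s6.png

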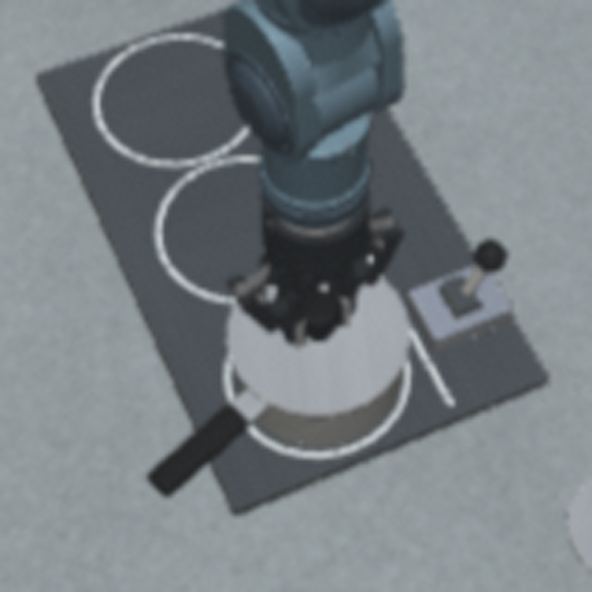

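Contact came at z = 0.0875, just where seating is expected (0.087 to 0.0875; landing on the rim would have shown 8 mm higher). I'll release, retreat and check.

Run:
```python
from h import *
T=(.6323,.1453)
eoat.open_gripper();st("open")
robot.move_l(P(T,.20),.15)
robot.move_ptp([.25,-.45,.25],quat(-1.));st()
cv2.imwrite("pics/t7.png",capture("top"));im=capture("scene");cv2.imwrite("pics/s7.png",im)
tt=cv2.imread("pics/t7.png")
for c,i in(("top",tt),("scene",im)):
    for z,r,m in((.09,(.062,.078),"fall"),(.128,(.011,.021),"edge")):
        x0,y0=.78,.29
        f=ringfit(rect(c,i,z,x0,y0,.3,.3),(.632,.145),*r,x0=x0,y0=y0,mode=m);print(c,z,np.round(f[0],4),np.round(f[1:],4))
cv2.imwrite("pics/c7.png",cv2.resize(np.hstack([tt[120:280,190:350],im[230:390,220:380]]),(800,400),interpolation=cv2.INTER_CUBIC))
```

```text
open 35.08 [0.6323 0.1453 0.0867] F [-0.1  0.1  0.2] g 1.0
 38.5 [ 0.2506 -0.4497  0.2499] F [-0.1 -0.3  0.7] g 1.004
top 0.09 [0.6321 0.1431] [6.940e-02 6.944e-01 4.000e-04]
top 0.128 [0.6299 0.1416] [1.600e-02 9.889e-01 3.000e-04]
scene 0.09 [0.6353 0.1517] [6.950e-02 7.389e-01 3.000e-04]
scene 0.128 [0.6389 0.1582] [0.0181 1.     0.0017]
```

View pics/c7.png

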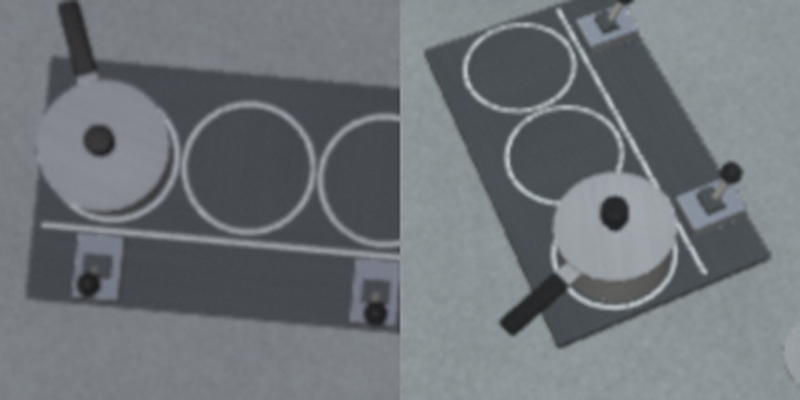

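View pics/t7.png

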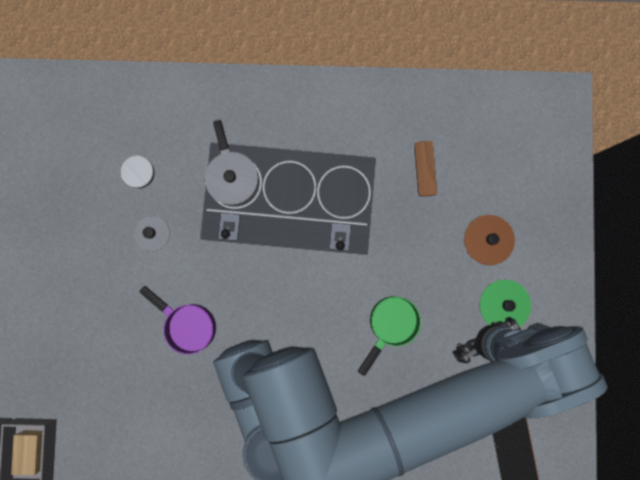

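I fitted those discs at the wrong heights. A seated lid has its disc top at 0.082 m and its knob top at 0.120 m, so I'll refit there.

```bash
python3 - <<'E'
from h import *
from fit2 import OFF
for c,i in(("top",cv2.imread("pics/t7.png")),("scene",cv2.imread("pics/s7.png"))):
    for z,r,m in((.082,(.064,.077),"fall"),(.120,(.011,.021),"edge")):
        x0,y0=.78,.29
        f=ringfit(rect(c,i,z,x0,y0,.3,.3),(.632,.145),*r,x0=x0,y0=y0,mode=m);b=f[0]-OFF[c];print(c,z,np.round(b,4),np.round(f[1:],4),np.round([(b-RL)@PX,(b-RL)@PY],4))
E
python3 - <<'E'
from h import *
capture("top");capture("scene")
a=nets.tip_of("lid_knob","top");b=nets.tip_of("lid_knob","scene")
for n,r in(("t",a),("s",b)):
    for k in r:print(n,np.round(k["at"],1),round(k["confidence"],2))
u=proj("top",(.6323,.1453,.108));v=proj("scene",(.6323,.1453,.108));print("pred r,c",u[::-1],v[::-1])
st()
E
```

```text
top 0.082 [0.6335 0.1454] [6.980e-02 6.889e-01 4.000e-04] [-0.0003  0.001 ]
top 0.12 [0.6314 0.144 ] [1.610e-02 9.722e-01 4.000e-04] [-0.0023 -0.0005]
scene 0.082 [0.6332 0.1464] [6.990e-02 7.444e-01 4.000e-04] [-0.0006  0.002 ]
scene 0.12 [0.6367 0.1527] [0.0183 1.     0.0017] [0.0024 0.0085]
t [306.6 509.9] 0.93
t [238.1 491.6] 0.77
t [228.9 225.8] 0.63
t [173.5 229.8] 0.6
s [144.3 288.4] 0.83
s [166.7 249.3] 0.69
s [311.5 304.5] 0.55
pred r,c [176.26813416 228.94654064] [313.80451109 305.40963575]
 38.8 [ 0.2503 -0.4499  0.2499] F [-0.6  0.2 -0.7] g 1.0
```

Run:
```python
from h import *
print(job.hand_in());st()
```

```text
the job is handed in; nothing more can be done
None
the job is handed in; nothing more can be done
```

The job is done in the order asked and handed in at about 38.8 s of the 69 s allowed. No verdict was reported.

- **Switch:** I pushed the lever that was on (the one at −y) back until it met its stop, where the force reached 6 N. Pictures show both levers leaning towards the robot; I never touched the other one.
- **Pan:** I slid it from inside with closed fingers onto the other ring (the +y one), without gripping or lifting it. The first slide left it 3–4 mm off, so I nudged it once. Both cameras then put it within about 2 mm of the ring centre.
- **Lid:** I lowered the larger steel lid until it touched at the height expected for seating, then released it. The disc fitted at the seated height has a radius of 69.8 mm (70 mm expected). Both cameras place it within about 2 mm of the ring centre, and it looks level.
- **Bystanders:** In the last picture the small lid, brush, tin and look-alikes are where they started; I checked this by eye only.

**Checks that disagreed:**
- The knob-top fit in the scene camera was about 9 mm off. That camera sees the knob from the side, and the same offset appeared before I moved the lid, so I disregarded it.
- The two cameras' calibrations differed by about 2.5 mm in y, so I averaged them.

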